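# Put the multimeter away in the sliding-cover storage case

### The job

Put the multimeter away in the storage case: slide the lower clear cover behind (under) its neighbour to open the empty bay, lay the meter gently, face up, between the four corner rests in that bay, let go, and slide the covers so that both are fully shut. Either end of the meter may point forward; leave everything else on the bench where it is.

Things in the scene. Friction and masses are not known exactly. Their poses are not given: they have to be found in the camera images.
- case: Pale-wood case fixed to the bench, 258 mm (x) by 448 mm (y), 95 mm high to its rail tops; +y end wall only 80 mm. Origin: centre of underside; y is the covers' sliding direction. +y half: the meter's bay, inside 230 mm (x) by 210 mm (y), floor 26 mm above the bench. -y half: full of small modules. Each half has a clear cover, 226 mm (x) by 220 mm (y) by 5 mm, on its own track.
- lower_cover (a joint): Slide of the lower (rear-track) cover, panel 76 to 81 mm above the bench, in m: 0 = fully shut over the +y bay; grows to 0.174 towards the case's -y, under the upper cover, until its pull meets the shut upper cover's edge. Needs 1.5 to 3 N, stays where left; 0 to 0.025 at the start. Where its pull meets the upper cover's edge it pushes that cover towards shut.
- lower_pull (a point): Centre of the top of the lower cover's pull: an upright dark metal bar 60 mm long (case x), 12 mm thick (case y), 34 mm high above its panel, top 115 mm above the bench. On the cover's centre line (case x = 0), 20 mm in from its outer +y end (case y = 190 mm when shut). Pinch it from above across its 12 or 60 mm, by its upper 20 mm so that the fingers stay above the upper cover.
- upper_cover (a joint): Slide of the upper (front-track) cover, panel 86 to 91 mm above the bench, in m: 0 = fully shut over the -y half, inner edge then at case y = +10 mm; grows towards the case's +y, over the lower cover. Starts 0.030 to 0.075 open, so its edge hangs over the meter's bay. Needs 1.5 to 3 N, stays where left.
- upper_pull (a point): Centre of the top of the upper cover's pull: a like bar, 60 mm (case x) by 12 mm by 24 mm high above its panel, top 115 mm above the bench, on the cover's centre line, 20 mm in from its outer -y end.
- rest (a point): Middle of the meter's place, on the bay's floor (26 mm above the bench), at x = 0, y = +135 mm of the case; axes as the case's. Four grey corner rests, 14 mm high, enclose 158 mm along x by 74 mm along y; the long sides are free between them for 120 mm, for fingers. With the lower cover open 140 mm or more and the upper shut there is room for meter and fingers.
- meter: Multimeter, face up on the bench: dark housing 150 mm long, 66 mm wide over its ends, 58 mm over the waist (middle 70 mm), 43 mm thick (50 with the dial); one big round dial, a display, three sockets; 0.24 to 0.39 kg. Origin: centre of its underside; x along its length towards the display, z out of its face.
- decade_box: Bystander, not to be moved: resistance box 140 x 62 x 50 mm with four small round knobs in a row and no display, loose on the bench; it and the meter swap places at random. Origin: centre of its underside, x along its length.
- module_a: Bystander: loose clear-hooded relay module 38 x 38 x 62 mm near the robot. Origin: centre of its underside.
- module_b: Bystander: loose clear-hooded relay module 38 x 38 x 70 mm farther back. Origin: centre of its underside.
- water_bottle: Bystander: clear water bottle, 76 mm in diameter, 266 mm high, standing on the left. Origin: centre of its underside.
- steel_rule: Bystander: steel rule 300 x 30 x 3 mm lying flat on the right. Origin: centre of its underside.
- screwdriver: Bystander: screwdriver 190 mm long lying on the left. Origin: under its middle.
Things that resemble listed ones, but are neither listed nor needed, are in the scene too. What is shaped like the meter but yellow is not meant.

How it is judged (in metres and radians):
On the way, in this order (a step that is already met when the one before it is completed fails the run):
1. the lower cover has been slid behind the upper one, at least 100 mm open (value of joint lower_cover above 0.1 m), for 0.2 s.
2. the meter lies face up between the corner rests, let go (x of meter in the frame of rest between -0.008 and 0.008 m and y of meter in the frame of rest between -0.008 and 0.008 m and z of meter in the frame of rest below 0.005 m and angle between meter's own z axis and vertical below 0.1 rad and contact force between the fingers and meter below 0.1 N), for 0.2 s.
At the end, for the whole second after the job is handed in: The meter lies at rest, face up, flat on the bay's floor between the four corner rests (within 8 mm of their middle, its length along the case's x within 0.15 rad, either way round), and both covers are shut to within 6 mm (x of meter in the frame of rest between -0.008 and 0.008 m and y of meter in the frame of rest between -0.008 and 0.008 m and z of meter in the frame of rest below 0.005 m and angle between meter's own z axis and vertical below 0.1 rad and angle between the x axis of meter and the x axis of case, either way round below 0.15 rad and linear speed of meter below 0.02 m/s and value of joint each of lower_cover, upper_cover below 0.006 m); the robot touches nothing.
It fails at once if the meter was dropped into its place instead of being laid there (falling onto it faster than 0.5 m/s) (linear speed of meter above 0.5 m/s and distance between meter and rest below 0.05 m).
It fails at once if a bystander was moved by more than 30 mm (distance of any of decade_box, module_a, module_b, water_bottle, steel_rule, screwdriver from where it was at the start of the episode above 0.03 m).
It also fails if it takes over 59 s, if anything falls off the work surface, if the arm or the gripper's body presses on something with over 40 N, if the wrist force passes 120 N, or if a joint passes its speed limit or range.

### The arm

A 7-joint arm with a two-finger parallel gripper is mounted at the origin on the work surface. World frame = base frame: x ahead of the robot, y to its left, z up, the work surface at z = 0. Lengths are in mm, angles in rad, forces in N, time in s.
With the tool pointing down it reaches from about 400 to 900 mm from the base axis. Payload 5.5 kg.
Tool frame: the origin (TCP) lies at the very end of the fingers, on their centre line; the grasp point (between the pads) lies 19 mm behind it; z points along the fingers, y is the direction in which the jaws open and shut (so a half turn about z gives the same grasp; the last joint's range is limited). The gripper opens to 85 mm and grips with 20 to 120 N. Pads are 22 mm wide; open, the fingers measure 114 mm over their backs; the gripper's body (76 mm by 85 mm) begins 54 mm behind the grasp point. The pads swing forward as they close: fully open they stand 13 mm farther back than shut.
Start: joints at [1.416, 0.501, -0.427, 1.55, 0.221, 1.138, -0.21], TCP at [263.771, -594.075, 203.41] pointing down, gripper open.
Joint ranges: [-2.88, 2.88], [-0.31, 2.03], [-1.54, 1.56], [0.2, 2.42], [-1.41, 4.55], [0.19, 2.02], [-2.57, 2.57]. Speed limits (rad/s): [2.57, 2.57, 3.14, 3.14, 3.14, 3.14, 3.14].

### API

Orientations are given as a unit quaternion [x, y, z, w].
In Python, from workcell import arm gives the robot as it stands. Calls block until the motion is done:
- arm.move_ptp(position, orientation): joint-space move of the TCP to a pose.
- arm.move_l(position, rotation=None, rate=150, f_stop=None): straight line of the TCP; rotation=None keeps the orientation; rate is the mean speed in mm/s. With f_stop (N) it stops when the force on the tool has changed by that much, and returns True; else False.
- arm.set_joints(angles): joint-space move.
- arm.command_gripper(opening, grip_force=None): finger opening in mm; grip_force is the grip in N (None keeps the last); returns when the fingers have stopped.
- arm.wait(seconds).
- arm.inverse_kinematics(position, orientation): joint angles nearest the present ones, or None.
- arm.sense(): the state.
- arm.capture(name): name is "scene" or "top"; returns the picture (480x640x3 uint8, red, green, blue); there is no depth.
- arm.camera_params(name): a dict with "K" (3x3 intrinsics, pixels), "k1" (the pictures are not rectified: a ray, as slopes to the right and down, at radius r is drawn at 1 + k1 r^2 times it, then the intrinsics apply), "origin" and "rotation" of the camera in the world. Camera axes: x right, y down, z forward; pixel columns grow to the right and rows downward; lengths in mm; the calibration is good to about 2 mm. A picture is of the moment at which its call begins. camera_params takes no time and is no camera call.
A pose or a line that the arm cannot do raises arm.Unreachable and nothing moves.
- arm.finish_job(): hands the job in, once; it reports no verdict.
The state is a dict: "time": time; "qpos": joint angles; "qd": joint speeds; "joint_efforts": joint torques, N m; "eef_pos": TCP position; "ee_rot": TCP orientation; "force": force on the tool from outside, world axes, zero at the start; "wrist_torque": the same for the moment, N m; "width": finger opening in mm.
Only numpy, scipy, OpenCV 4.12 (cv2) and the standard library are available. Lean on these libraries where they do the work, as an engineer would, in place of code of your own. Each camera call takes 0.05 s, during which the arm holds its last target.

## Working session

There is one attempt and no reset: what is moved stays moved. The work goes in short steps, each a Python script; the robot and the scene stay as the last script left them, time stands still between calls to the robot, and variables do not carry over. Pictures are saved under pics/ and viewed, and the job is handed in when it is done.

```bash
ls; mkdir -p pics; python3 - <<'E'
from workcell import arm
import cv2
s=arm.sense();print(s)
for n in("scene","top"):
    cv2.imwrite(f"pics/{n}0.png",arm.capture(n)[:,:,::-1]);print(n,arm.camera_params(n))
E
```

```text
pics
{'time': 0.0, 'qpos': array([ 1.41619885,  0.50186998, -0.42677992,  1.55142043,  0.22081715,
        1.13831632, -0.21031317]), 'qd': array([-0.00079942,  0.00010532,  0.001541  , -0.00010223,  0.00174976,
       -0.000189  , -0.00070375]), 'joint_efforts': array([-5.56985324e-04, -5.69521594e+01, -5.81636533e+00, -2.80946839e+01,
        1.06463119e-02,  1.19072627e-02, -1.03195191e-05]), 'eef_pos': array([ 263.38486863, -593.43758287,  202.35684504]), 'ee_rot': array([ 9.78255988e-01,  2.07398811e-01, -1.77499816e-04, -9.61012963e-04]), 'force': array([-0.16910124,  0.2484034 ,  0.08081743]), 'wrist_torque': array([ 0.00836359,  0.0058349 , -0.03490132]), 'width': 84.9804414998733}
scene {'K': array([[485.8784023 ,   0.        , 321.7393217 ],
       [  0.        , 485.8784023 , 239.69861816],
       [  0.        ,   0.        ,   1.        ]]), 'k1': -0.018090913272226134, 'origin': array([1290.19104412,  318.21666688, 1043.12804698]), 'rotation': array([ 0.55280511,  0.75232785, -0.29481147, -0.20370446])}
top {'K': array([[540.49640602,   0.        , 320.73578051],
       [  0.        , 540.49640602, 240.04026923],
       [  0.        ,   0.        ,   1.        ]]), 'k1': -0.029376996105692423, 'origin': array([ 231.35095802,   67.87254543, 1230.96830901]), 'rotation': array([-0.69267508,  0.71235161, -0.08153957,  0.07815186])}
```

View pics/scene0.png

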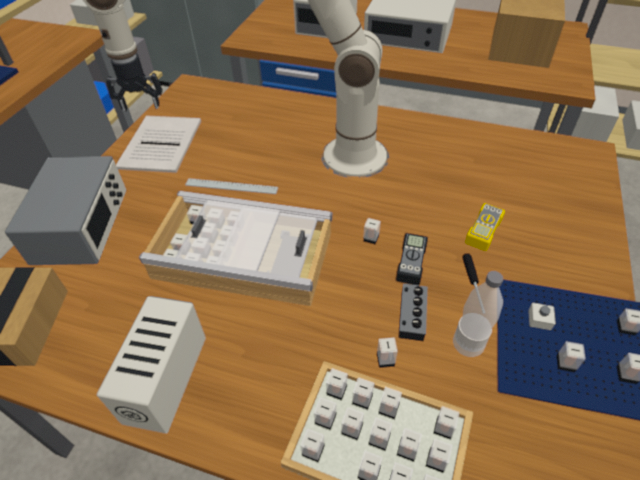

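View pics/top0.png

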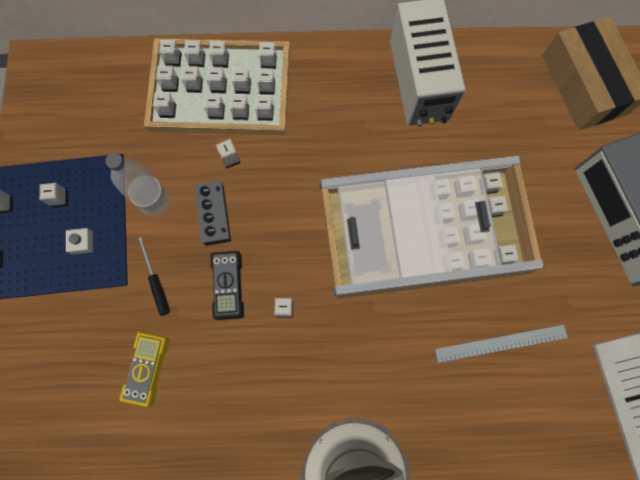

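Candidates for the meter in the top picture are the dark one with a dial and display (226,285), the decade box with four knobs (212,212), and the yellow look-alike (143,370). I choose (226,285). The case is around (430,227), with its lower pull at (353,233) and upper pull at (483,216). Next I check these in close crops.

```bash
cat > h.py <<'E'
import numpy as np,cv2
from workcell import arm
from scipy.spatial.transform import Rotation as R
def px2w(cam,uv,z):
    p=arm.camera_params(cam);K=p["K"]
    uv=np.atleast_2d(np.array(uv,float))
    n=cv2.undistortPoints(uv.reshape(-1,1,2),K,np.array([p["k1"],0,0,0.])).reshape(-1,2)
    d=R.from_quat(p["rotation"]).apply(np.c_[n,np.ones(len(n))]);o=p["origin"]
    t=(np.atleast_1d(z)-o[2])/d[:,2]
    return o+d*t[:,None]
def w2px(cam,P):
    p=arm.camera_params(cam)
    r=R.from_quat(p["rotation"]).inv();P=np.atleast_2d(np.array(P,float))
    return cv2.projectPoints(r.apply(P-p["origin"]).reshape(-1,1,3),np.zeros(3),np.zeros(3),p["K"],np.array([p["k1"],0,0,0.]))[0].reshape(-1,2)
def crop(src,dst,x,y,w,h,s):
    im=cv2.imread(src)[y:y+h,x:x+w]
    im=cv2.resize(im,None,fx=s,fy=s,interpolation=cv2.INTER_CUBIC)
    for i in range(0,w,10):
        cv2.line(im,(i*s,0),(i*s,6 if (x+i)%50 else 14),(0,0,255),1)
        if (x+i)%20==0: cv2.putText(im,str(x+i),(i*s,24),0,.4,(0,0,255),1)
    for j in range(0,h,10):
        cv2.line(im,(0,j*s),(6,j*s),(0,0,255),1)
        if (y+j)%20==0: cv2.putText(im,str(y+j),(8,j*s+4),0,.4,(0,0,255),1)
    cv2.imwrite(dst,im)
E
python3 - <<'E'
from h import *
crop("pics/top0.png","pics/c_meter.png",190,240,80,90,6) if 0 else crop("pics/top0.png","pics/c_meter.png",190,240,80,90,6)
crop("pics/top0.png","pics/c_case.png",310,150,240,150,3)
E
```

```text
(no output)
```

View pics/c_meter.png

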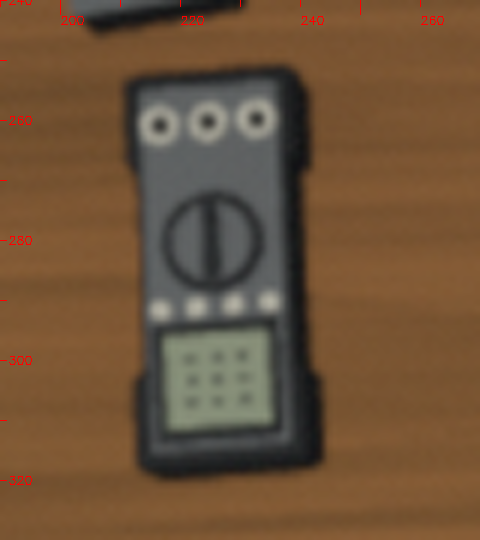

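View pics/c_case.png

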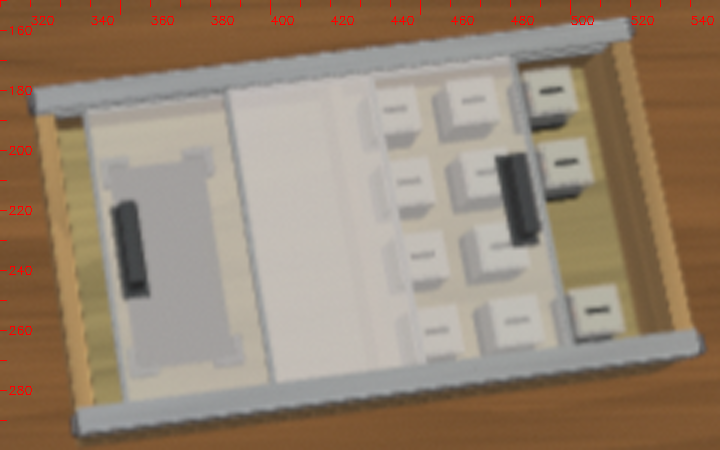

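```bash
cat > fit.py <<'E'
from h import *
from scipy.optimize import least_squares,minimize
c=px2w("top",[(320,180.7),(520,156),(544,266.7),(336.7,295)],95);print(c.round(1));
print([np.linalg.norm(c[i]-c[(i+1)%4]).round(1) for i in range(4)], c.mean(0))
print("nadir",w2px("top",[arm.camera_params("top")["origin"]*[1,1,0]]))
lp=px2w("top",[(353,233)],115);up=px2w("top",[(482,216)],115);print(lp,up,np.linalg.norm(lp-up))
d=(c[0]+c[3]-c[1]-c[2])/4; yaw=np.arctan2(d[1],d[0])-np.pi/2;print("yaw",yaw)
# meter mask
im=cv2.imread("pics/top0.png");sub=im.astype(int)
sat=sub.max(2)-sub.min(2)
m=((sat<45)).astype(np.uint8);m[:244]=0;m[:245,:]=0;m[325:]=0;m[:,:195]=0;m[:,260:]=0
n,l,st,_=cv2.connectedComponentsWithStats(m);k=1+st[1:,4].argmax();m=(l==k).astype(np.uint8);print(st[k])
S=4
def sil(p,box=(150,66,43)):
    x,y,a=p;L,W,H=box
    M=np.zeros((90*S,80*S),np.uint8)
    for (x0,x1,w) in((-L/2,-35,W),(-35,35,58),(35,L/2,W)):
        P=np.array([[i,j,k] for i in(x0,x1) for j in(-w/2,w/2) for k in(0,H)])
        P=R.from_euler('z',a).apply(P)+[x,y,0]
        q=(w2px("top",P)-[190,240]+.5)*S
        cv2.fillConvexPoly(M,cv2.convexHull(q.round().astype(np.int32)),1)
    return M
T=cv2.resize(m[240:330,190:270],None,fx=S,fy=S,interpolation=cv2.INTER_NEAREST)
a=px2w("top",[(190+208/6,240+121.5/6),(190+220/6,240+380/6)],[43,43]);print(a)
ang=np.arctan2(*(a[1]-a[0])[[1,0]]);ctr=px2w("top",[(226,285)],43)[0]
f=lambda p:float(np.sum(sil(p)!=T))
r=minimize(f,[ctr[0],ctr[1],ang],method="Nelder-Mead",options=dict(initial_simplex=[[ctr[0],ctr[1],ang],[ctr[0]+8,ctr[1],ang],[ctr[0],ctr[1]+8,ang],[ctr[0],ctr[1],ang+.1]]))
print("meter",r.x,r.fun/T.sum(),"ang0",ang)
E
python3 fit.py
```

```text
[[ 627.6   56.5   95. ]
 [ 674.3 -394.8   95. ]
 [ 420.8 -418.4   95. ]
 [ 373.    28.4   95. ]]
[np.float64(453.7), np.float64(254.5), np.float64(449.3), np.float64(256.1)] [ 523.9388541  -182.08961055   95.        ]
nadir [[319.83995729 364.32979901]]
[[501.66347076 -10.16348737 115.        ]] [[ 531.54702922 -288.86778373  115.        ]] 280.3018228169399
yaw 0.10480874846914356
[ 210  251   34   69 2002]
[[464.38387699 274.43914668  43.        ]
 [367.8168237  268.98480081  43.        ]]
meter [411.66249549 272.93401234  -3.09761588] 0.06802572427572427 ang0 -3.085170131758317
```

```bash
cat > ov.py <<'E'
from h import *
import sys
def ov(cam,src,dst,case,meter,lc,uc,rect,s):
    im=cv2.imread(src);x,y,w,h=rect
    im=cv2.resize(im[y:y+h,x:x+w],None,fx=s,fy=s,interpolation=cv2.INTER_CUBIC)
    def dr(P,pose,col):
        W=R.from_euler('z',pose[2]).apply(np.array(P,float))+[pose[0],pose[1],0]
        q=((w2px(cam,W)-[x,y]+.5)*s).round().astype(np.int32)
        cv2.polylines(im,[q],True,col,1)
    rc=lambda cx,cy,L,W,z:[(cx-L/2,cy-W/2,z),(cx+L/2,cy-W/2,z),(cx+L/2,cy+W/2,z),(cx-L/2,cy+W/2,z)]
    dr(rc(0,0,258,448,95),case,(0,0,255))
    dr(rc(0,190-lc,60,12,115),case,(0,255,0));dr(rc(0,190-lc,60,12,81),case,(0,120,0))
    dr(rc(0,-190+uc,60,12,115),case,(255,255,0))
    dr(rc(0,-100+uc,226,220,91),case,(255,0,255))
    dr(rc(0,100-lc,226,220,81),case,(0,255,255))
    dr(rc(0,135,158,74,40),case,(255,0,0))
    if meter is not None:
        for z in(0,43): dr(rc(0,0,150,66,z),meter,(0,0,255))
    cv2.imwrite(dst,im)
E
cat > poses.py <<'E'
case=(523,-182,0.1055);meter=(411.7,272.9,-3.09);lc=.017*1000;uc=80
E
python3 - <<'E'
from ov import *;from poses import *
ov("top","pics/top0.png","pics/o1.png",case,meter,lc,uc,(310,145,245,155),3)
ov("scene","pics/scene0.png","pics/o2.png",case,meter,lc,uc,(140,180,200,125),4)
ov("top","pics/top0.png","pics/o3.png",case,meter,lc,uc,(190,240,80,90),5)
ov("scene","pics/scene0.png","pics/o4.png",case,meter,lc,uc,(380,220,70,70),6)
a=cv2.imread("pics/o3.png");b=cv2.imread("pics/o4.png");c=np.zeros((450,820,3),np.uint8);c[:,:400]=a;c[:420,400:]=b;cv2.imwrite("pics/o34.png",c[:,:800])
E
```

```text
(no output)
```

View pics/o1.png

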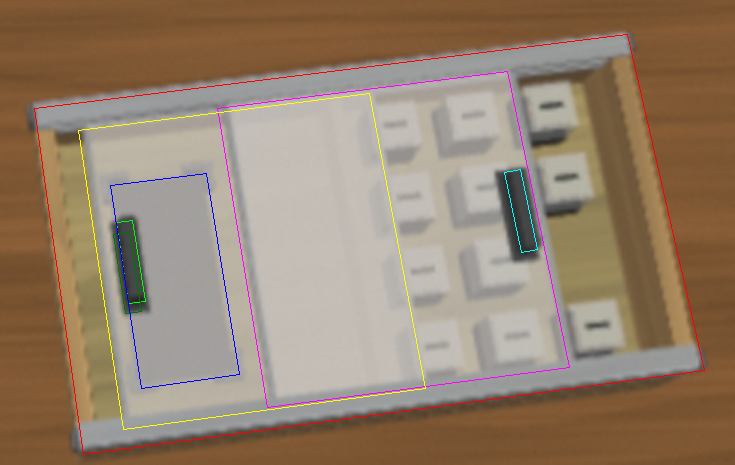

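View pics/o2.png

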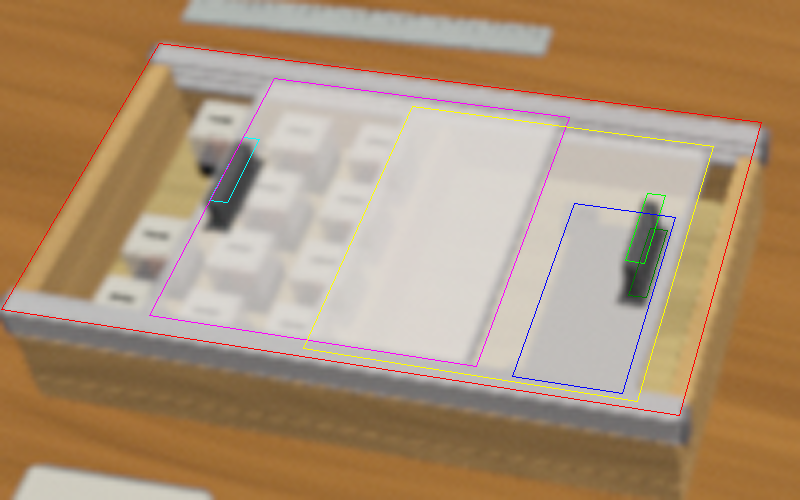

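View pics/o34.png

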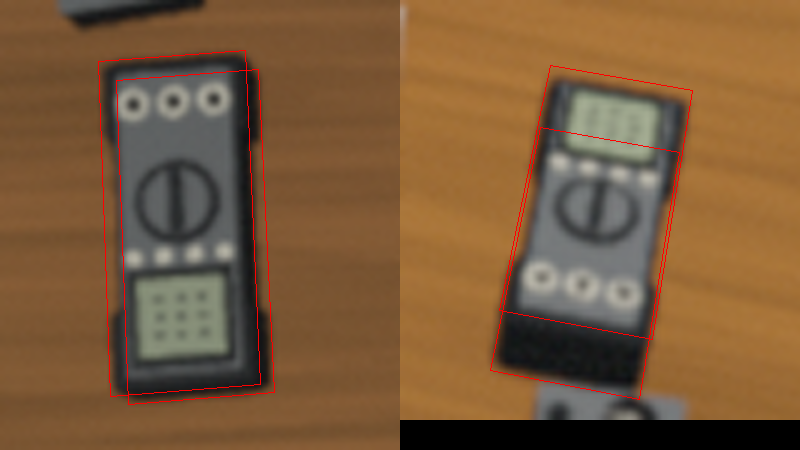

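The crops confirm the dark dial/display meter at (226,285). The case frame fits, but I want a closer look at the lower pull.

```bash
python3 - <<'E'
from h import *
crop("pics/top0.png","pics/p1.png",335,205,40,50,10)
crop("pics/scene0.png","pics/p2.png",280,220,40,50,10)
cv2.imwrite("pics/p12.png",np.hstack([cv2.imread("pics/p1.png"),cv2.imread("pics/p2.png")]))
E
```

```text
(no output)
```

View pics/p12.png

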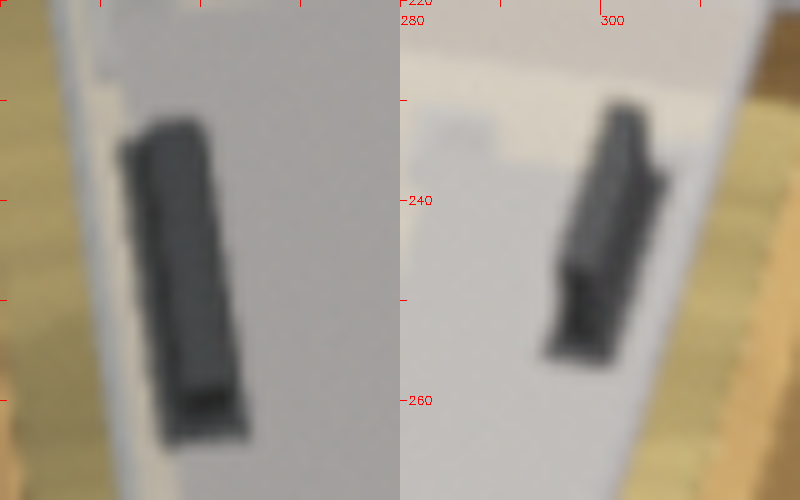

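Lower pull's top face: top-camera centre about (353.6,230.2), scene-camera about (300.0,238.0). I triangulate from these.

```bash
python3 - <<'E'
from h import *
for z in (110,115,120): print(z,px2w("top",[(353.6,230.2)],z).round(1),px2w("scene",[(300.0,238.05)],z).round(1))
q=R.from_quat(arm.sense()["ee_rot"]);print(q.as_euler('zyx'),q.as_matrix().round(2))
E
```

```text
110 [[509.  -12.1 110. ]] [[506.9 -11.8 110. ]]
115 [[507.8 -11.7 115. ]] [[511.1 -10.  115. ]]
120 [[506.5 -11.3 120. ]] [[515.3  -8.2 120. ]]
[-4.17824648e-01 -6.72745338e-04 -3.13996944e+00] [[ 0.91  0.41 -0.  ]
 [ 0.41 -0.91  0.  ]
 [ 0.   -0.   -1.  ]]
```

```bash
cat >> h.py <<'E'
def down(yaw): return (R.from_euler('z',yaw)*R.from_euler('x',np.pi)).as_quat()
YAW=0.1055
CY=np.array([-np.sin(YAW),np.cos(YAW),0]);CX=np.array([np.cos(YAW),np.sin(YAW),0])
def st(m=""):
    s=arm.sense();print(m,"t%.2f"%s["time"],s["eef_pos"].round(1),"F",s["force"].round(1),"w%.1f"%s["width"]);return s
E
python3 - <<'E'
from h import *
p=np.array([508.5,-11,97.])
for P in (p+[0,0,70],p,p-CY*160,): print(arm.inverse_kinematics(P,down(YAW)))
arm.move_ptp(p+[0,0,70],down(YAW));st("above")
arm.command_gripper(60)
cv2.imwrite("pics/a1.png",arm.capture("scene")[:,:,::-1])
crop("pics/a1.png","pics/a1c.png",140,120,200,150,4)
E
```

```text
[ 0.69211493  0.38311888 -0.87490081  1.92743958  0.35019733  0.99036719
 -1.80852125]
[ 0.58060378  0.46476208 -0.74882413  1.98536906  0.41854157  0.84921711
 -1.86373936]
[ 0.72815099  0.49362279 -0.58557179  1.88449485  0.35071836  0.86669398
 -1.49825671]
above t2.36 [508.7 -12.1 167. ] F [0.6 0.2 0.3] w85.7
```

View pics/a1c.png

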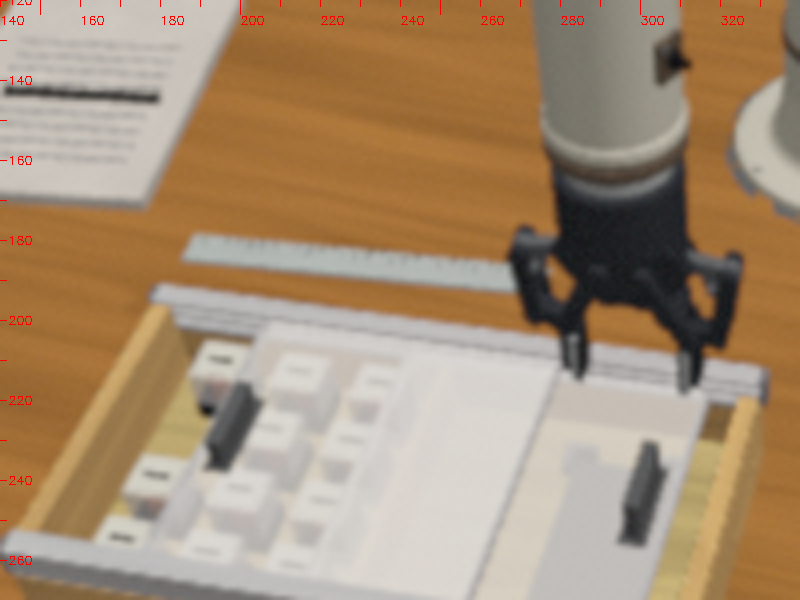

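The gripper sits above the pull with the jaws along the case's y (tips at about (282,212) and (309,216), pull top at (302,236)), so I descend and slide.

```bash
python3 - <<'E'
from h import *
p=np.array([508.5,-11,97.])
print(arm.move_l(p,rate=120,f_stop=12));s=st("down")
if s["eef_pos"][2]<99:
    arm.command_gripper(0,40);s=st("grip")
    if 9<s["width"]<16:
        print(arm.move_l(p-CY*140,rate=90,f_stop=25));st("slid")
        print(arm.move_l(p-CY*175,rate=40,f_stop=20));st("slid2")
        cv2.imwrite("pics/a2.png",arm.capture("scene")[:,:,::-1]);cv2.imwrite("pics/a2t.png",arm.capture("top")[:,:,::-1])
        crop("pics/a2.png","pics/a2c.png",140,170,200,150,4)
E
```

```text
False
down t3.52 [508.9 -10.7  97.4] F [0.3 1.  0.9] w59.9
grip t4.12 [508.5 -11.   97.1] F [0.  0.5 0.9] w0.1
```

```bash
python3 - <<'E'
from h import *
cv2.imwrite("pics/a2.png",arm.capture("scene")[:,:,::-1]);cv2.imwrite("pics/a2t.png",arm.capture("top")[:,:,::-1])
crop("pics/a2.png","pics/a2c.png",240,170,100,100,6)
crop("pics/a2t.png","pics/a2tc.png",300,160,130,140,5)
E
```

```text
(no output)
```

View pics/a2c.png

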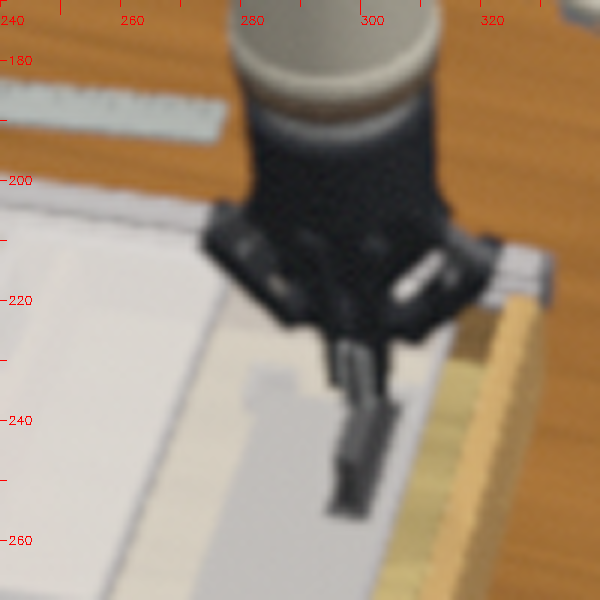

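View pics/a2tc.png

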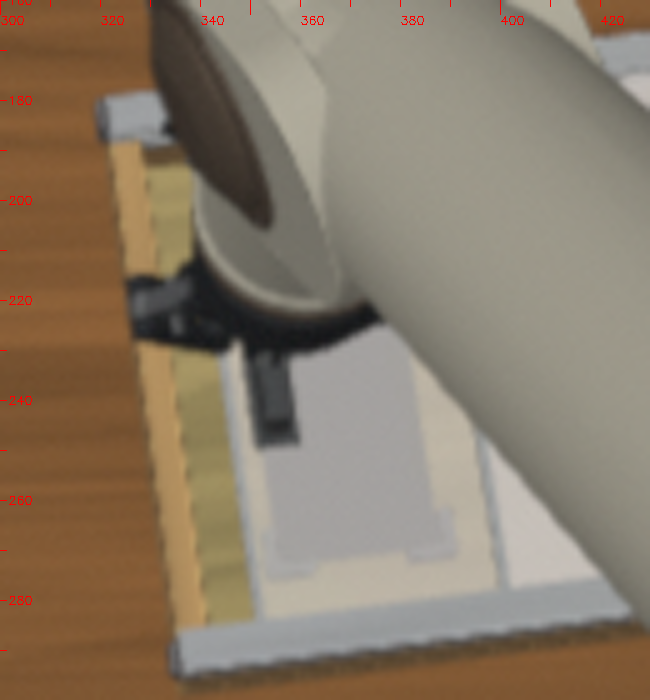

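```bash
python3 - <<'E'
from h import *
s=st();print(s["qpos"],s["ee_rot"])
for z in(97,115,130):
  for c in("scene","top"): print(z,c,w2px(c,[[508.5,-11,z]]))
crop("pics/a2.png","pics/a2d.png",280,205,40,55,14)
E
```

```text
t4.22 [508.5 -11.   97. ] F [-0.2  0.1 -0.3] w0.3
[ 0.62312397  0.48356247 -0.80557841  1.98418501  0.45731823  0.86243738
 -1.89677179] [ 9.98609300e-01  5.27206346e-02  7.51490318e-07 -2.67189544e-06]
97 scene [[300.33416359 241.87745781]]
97 top [[352.75714714 231.89222871]]
115 scene [[299.97085333 237.24392617]]
115 top [[353.25889578 229.87000235]]
130 scene [[299.6621885  233.30660693]]
130 top [[353.68883093 228.13712594]]
```

View pics/a2d.png

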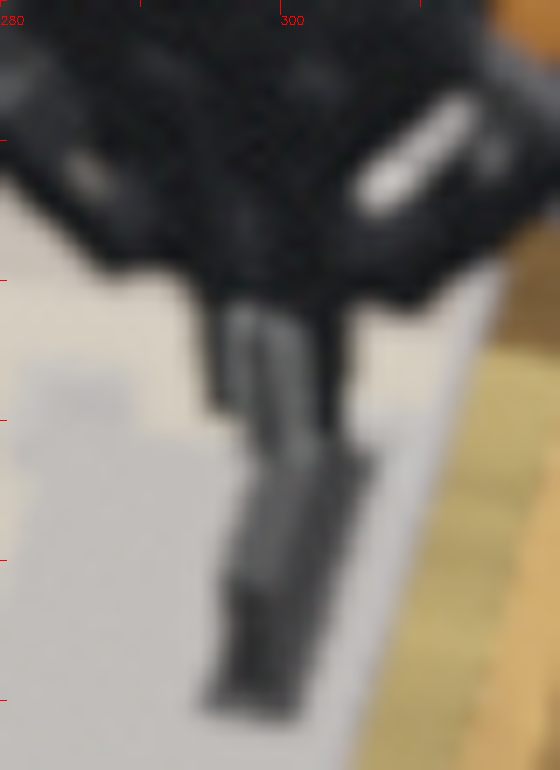

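The fingers closed without the bar. In the scene crop the tips end at about (299,236), level with or above the pull's top, where the kinematics predict (300,242). I probe gently for height.

```bash
python3 - <<'E'
from h import *
print(arm.move_l([508.5,-11,76],rate=25,f_stop=4));st()
s=arm.sense();print(s["eef_pos"])
cv2.imwrite("pics/a3.png",arm.capture("scene")[:,:,::-1])
crop("pics/a3.png","pics/a3d.png",270,205,50,55,12)
E
```

```text
True
 t4.72 [508.6 -11.   87.2] F [-1.2  0.5  6.5] w0.0
[508.6264035  -11.04158821  87.16905229]
```

View pics/a3d.png

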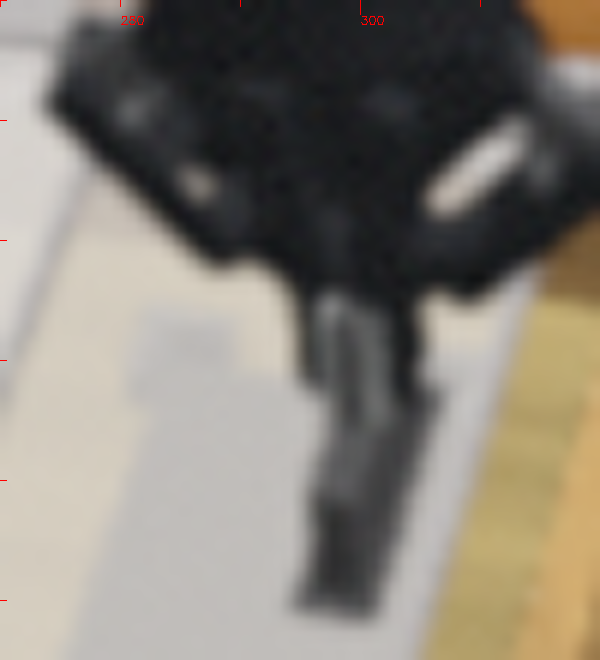

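Contact came at reading z≈87.5, with the tips seen on the pull's top (299,238). The pull's top is at 115 and both cameras agree on that height, so the fingertips sit about 27 mm above the reported TCP. I correct for that, re-grip and slide.

```bash
echo "DZ=27.0 # true tip z = eef z + DZ" >> h.py; python3 - <<'E'
from h import *
p=np.array([508.5,-11,98-DZ])
arm.move_l(p+[0,0,35],rate=150);arm.command_gripper(60)
print(arm.move_l(p,rate=100,f_stop=10));s=st("down")
if s["eef_pos"][2]<p[2]+2:
    arm.command_gripper(0,40);s=st("grip")
    if 9<s["width"]<16:
        print(arm.move_l(p-CY*135,rate=90,f_stop=25));st("slid")
        print(arm.move_l(p-CY*172,rate=40,f_stop=20));st("slid2")
cv2.imwrite("pics/a4.png",arm.capture("scene")[:,:,::-1]);cv2.imwrite("pics/a4t.png",arm.capture("top")[:,:,::-1])
crop("pics/a4.png","pics/a4c.png",140,170,200,150,4)
E
```

```text
False
down t6.15 [508.2 -10.7  70.6] F [-0.6 -0.8  0.3] w59.7
grip t6.64 [508.9 -11.1  71.6] F [-1.6  0.2  5.5] w11.0
False
slid t8.29 [ 522.2 -145.    71.5] F [-3.7  0.3  9.4] w11.2
True
slid2 t8.95 [ 524.  -164.5   71.6] F [-1.3  1.4  6.4] w11.0
```

View pics/a4c.png

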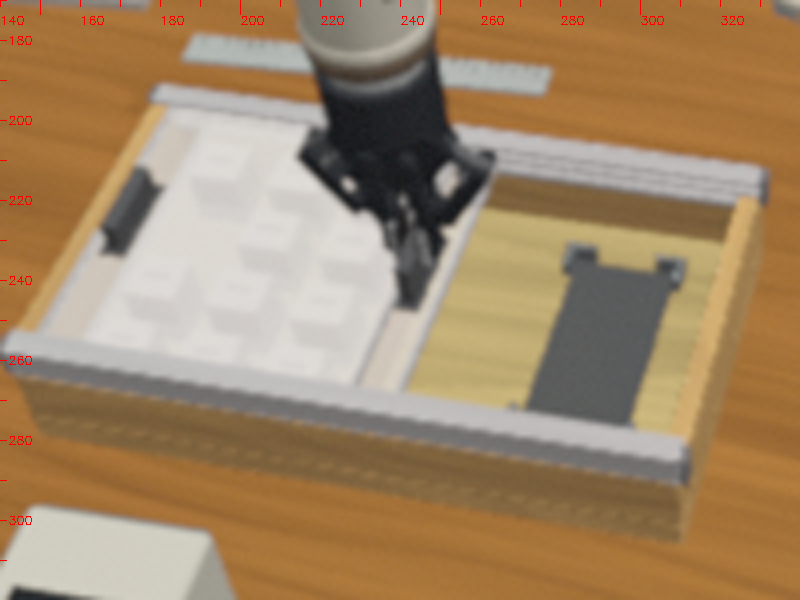

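The cover is open against the stop: pull at about (242,243), upper cover shut, and the bay empty with rests at (281,234), (307,237) and (268,271). I release, lift, and measure the rests once the view is clear.

```bash
python3 - <<'E'
from h import *
s=arm.sense();q=s["eef_pos"]
arm.command_gripper(45);
arm.move_l(q+[0,0,100],rate=200);arm.command_gripper(85,40)
# meter hover
m=np.array([411.7,272.9]);myaw=0.05
arm.move_ptp([m[0],m[1],160-DZ],down(myaw));st("hover")
cv2.imwrite("pics/a5.png",arm.capture("scene")[:,:,::-1]);cv2.imwrite("pics/a5t.png",arm.capture("top")[:,:,::-1])
crop("pics/a5.png","pics/a5c.png",370,170,100,120,5)
crop("pics/a5t.png","pics/a5tc.png",310,145,245,155,3)
E
```

```text
hover t12.26 [412.6 271.8 133. ] F [ 1.1 -0.4 -0.4] w84.9
```

View pics/a5c.png

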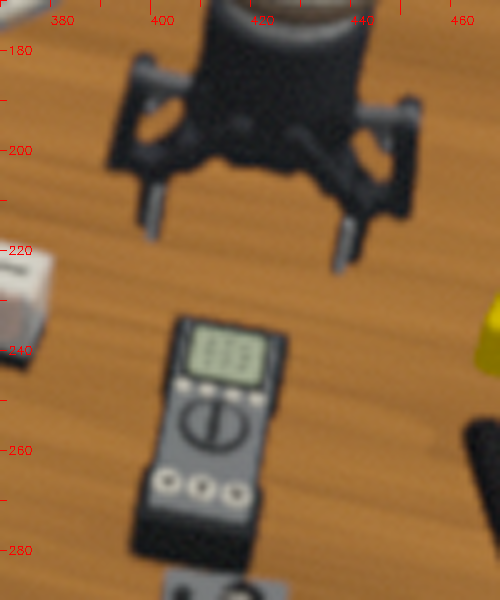

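View pics/a5tc.png

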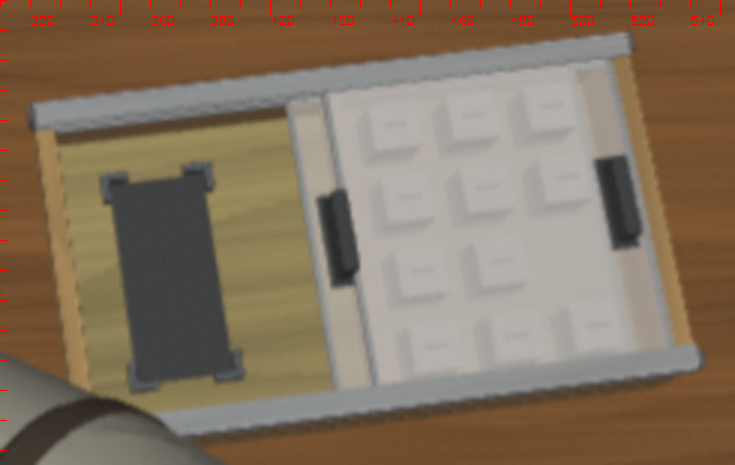

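```bash
python3 - <<'E'
from h import *
f=lambda L:[(310+a/3-.33,145+b/3-.33) for a,b in L]
for L,z in(([(100,175),(212,163),(243,377),(130,391)],40),([(112,190),(205,178),(231,375),(137,381)],26)):
    c=px2w("top",f(L),z);print(c.mean(0),[np.linalg.norm(c[i]-c[(i+1)%4]).round(1) for i in range(4)]);
    d=c[0]+c[1]-c[2]-c[3];print(np.arctan2(d[1],d[0]))
print(np.array([524,-164.5,0])+119*CY)
# scene tip triang vs predict
print(w2px("scene",[[412.6,271.8,133],[412.6,271.8,160],[412.6,271.8,173]]))
crop("pics/a5t.png","pics/a5m.png",190,200,100,130,5)
crop("pics/a5.png","pics/a5r.png",255,220,65,60,10)
crop("pics/a5t.png","pics/a5rt.png",335,190,65,90,6)
E
```

```text
[511.31004841 -46.13834238  40.        ] [np.float64(86.6), np.float64(167.5), np.float64(85.0), np.float64(168.6)]
0.0902663992103239
[510.82862624 -47.3203648   26.        ] [np.float64(72.9), np.float64(155.5), np.float64(71.1), np.float64(150.5)]
0.08021417074608372
[511.46877616 -46.16163585   0.        ]
[[416.33888712 229.59489084]
 [417.68087189 222.251597  ]
 [418.34252354 218.62946136]]
```

View pics/a5r.png

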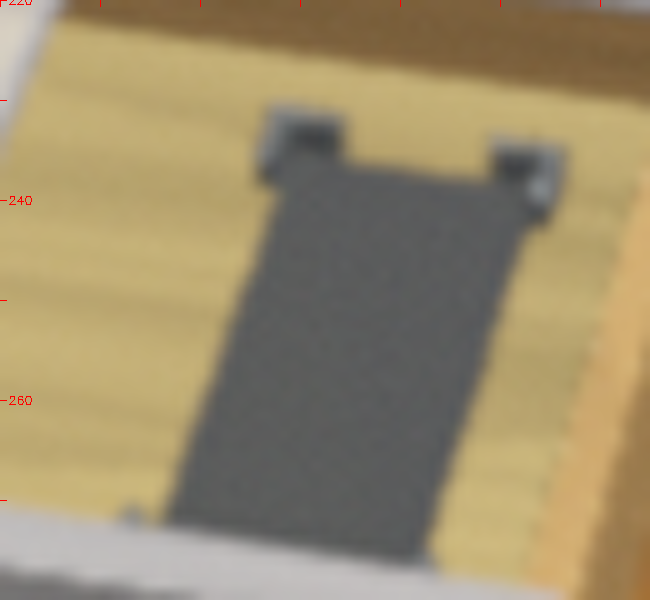

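View pics/a5rt.png

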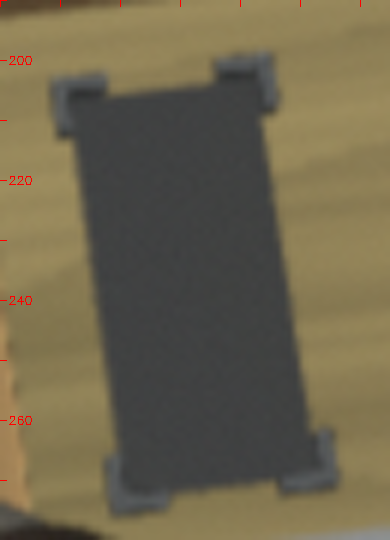

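View pics/a5m.png

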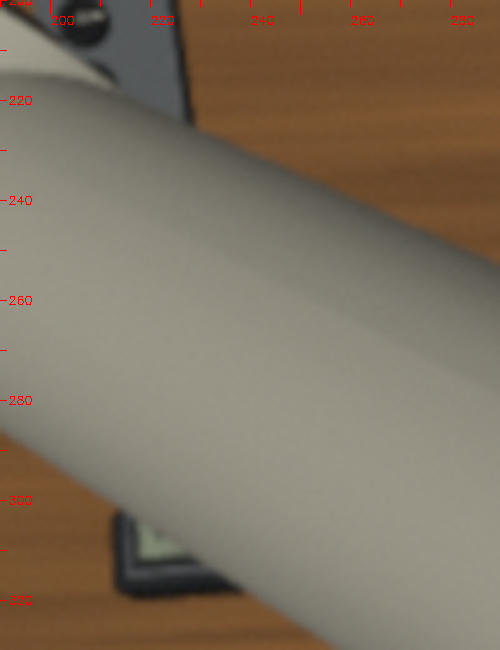

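```bash
python3 - <<'E'
from h import *
b=px2w("scene",[(416.2,235.1)],43);f=px2w("scene",[(407.6,281.8)],0);print("scene ends",b,f,(b+f)/2,np.linalg.norm((b-f)[0,:2]))
# top0: crop6 offset 190,240 : far end top edge z43 mid, near end base z0 mid
t=px2w("top",[(190+210/6-.4,240+72/6-.4)],43);n=px2w("top",[(190+232/6-.4,240+467/6-.4)],0);print("top ends",t,n,(t+n)/2,np.linalg.norm((t-n)[0,:2]))
n=px2w("top",[(190+232/6-.4,240+467/6-.4)],43);print(n)
g=lambda a,b:(335+a/6-.4,190+b/6-.4)
for A,B in(((78,130),(122,485)),((258,100),(308,430))):
    c=px2w("top",[g(*A),g(*B)],26);d=c[0]-c[1];print("matyaw",np.arctan2(d[1],d[0]))
# meter yaw from sides top: left side z43 waist
h=lambda a,b:(190+a/6-.4,240+b/6-.4)
c=px2w("top",[h(208,121.5),h(217,305),h(213,241),h(220,380)],[45,45,50,45]);print(c);d=c[0]-c[3];print(np.arctan2(d[1],d[0]))
E
```

```text
scene ends [[346.69917327 270.65369167  43.        ]] [[480.1490298  277.50644633   0.        ]] [[413.42410153 274.080069    21.5       ]] 133.6256878561168
top ends [[484.16814955 274.81465347  43.        ]] [[340.69718844 272.33087367   0.        ]] [[412.432669   273.57276357  21.5       ]] 143.4924591868213
[[336.87752235 265.18876607  43.        ]]
matyaw 0.07957538191072965
matyaw 0.09317541172779341
[[464.92615775 274.99647856  45.        ]
 [396.11742135 270.91340995  45.        ]
 [419.13402937 271.77629696  50.        ]
 [368.48925453 269.53372889  45.        ]]
0.056585371850205034
```

Scene and top agree on the meter at x≈412.5, y≈272.5, yaw≈0.055, and the rest comes out at (511.4,-46.2) three ways. Now I grasp across the waist.

```bash
python3 - <<'E'
from h import *
p=np.array([412.5,272.5,6-DZ])
print(arm.move_l(p+[0,0,60],rotation=down(.055),rate=150)) 
print(arm.move_l(p,rate=80,f_stop=8));s=st("down")
if s["eef_pos"][2]<p[2]+4:
    arm.command_gripper(40,45);s=st("grip")
    if 54<s["width"]<70:
        arm.move_l(s["eef_pos"]+[0,0,40],rate=80);s=st("lift")
cv2.imwrite("pics/a6.png",arm.capture("scene")[:,:,::-1])
crop("pics/a6.png","pics/a6c.png",370,170,100,120,5)
E
```

```text
False
False
down t14.03 [412.8 272.9 -20.6] F [ 0.4  0.2 -0.3] w85.2
grip t14.41 [413.  272.6 -20.4] F [-0.3 -1.   6.2] w57.1
lift t15.07 [413.2 272.5  19.9] F [-0.2 -0.4 -3.1] w57.3
```

View pics/a6c.png

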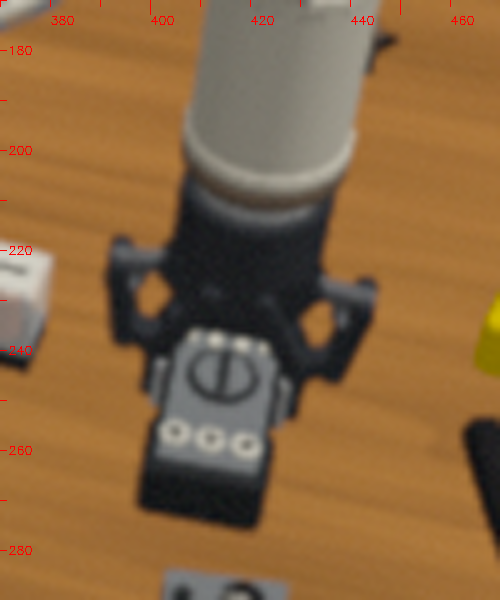

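The meter is held (width 57, about 3 N of weight) and level. I carry it to above the bay.

```bash
python3 - <<'E'
from h import *
s=arm.sense();arm.move_l(s["eef_pos"]+[0,0,110],rate=200)
arm.move_ptp([511.8,-46.2,130],down(.10));st("above")
arm.move_l([511.8,-46.2,50],rate=100);st("near")
for n,r in(("scene",(240,180,100,110)),("top",(310,145,130,155))):
    cv2.imwrite(f"pics/a7{n}.png",arm.capture(n)[:,:,::-1]);crop(f"pics/a7{n}.png",f"pics/a7{n}c.png",*r,5 if n=="scene" else 3)
E
```

```text
above t17.07 [511.6 -44.3 129.6] F [-0.  -0.1 -2.6] w57.4
near t18.02 [512.4 -46.1  50.5] F [ 0.4 -0.8 -1.7] w57.3
```

View pics/a7scenec.png

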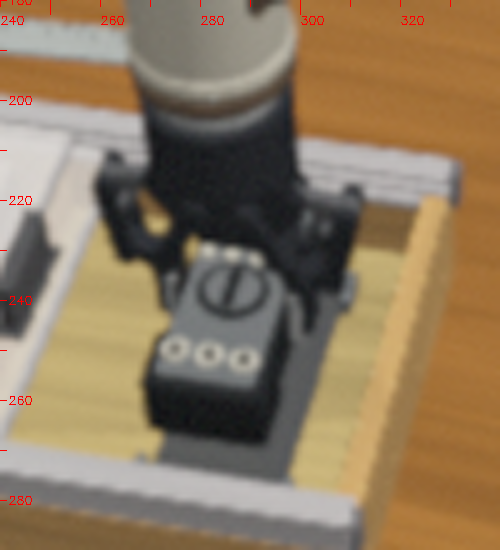

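View pics/a7topc.png

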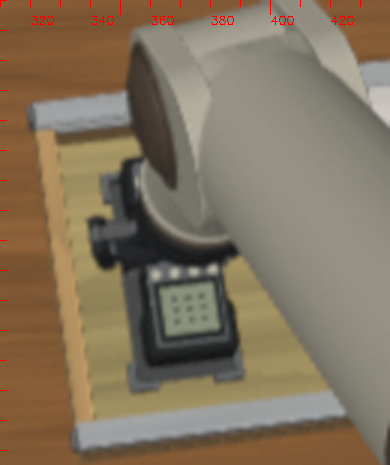

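```bash
python3 - <<'E'
from h import *
f=px2w("scene",[(240+207/5-.4,180+433/5-.4)],71);d=f[0,:2]-[512.4,-46.1];print("sock end along",d@CX[:2],"across",d@CY[:2])
t=px2w("top",[(310+193/3-.33,145+360/3-.33)],71);print(t)
d=t[0,:2]-[512.4,-46.1];print("disp end along",d@CX[:2],"across",d@CY[:2])
f=px2w("top",[(310+190.5/3-.33,145+310/3-.33)],116);d=f[0,:2]-[512.4,-46.1];print("disp centre",d@CX[:2],d@CY[:2], "orig -44")
# original display centre rel. to meter(412.5,272.5)
E
```

```text
sock end along 68.41304467857555 across -0.8274375239050968
[[440.02770764 -56.08682406  71.        ]]
disp end along -73.02156146812347 across -2.3101766985127474
disp centre -45.02802195669051 -0.4706341028664349 orig -44
```

Held against the same measurements on the bench, the meter is within about 1 mm of its nominal place in the gripper. Lowering it.

```bash
python3 - <<'E'
from h import *
print(arm.move_l([511.4,-46.0,14],rate=60,f_stop=6));st("14")
print(arm.move_l([511.4,-46.0,3.5],rate=20,f_stop=5));s=st("down")
E
```

```text
False
14 t18.88 [511.4 -45.8  13.9] F [ 0.1  1.1 -2.1] w57.1
True
down t19.33 [511.6 -46.2   5.7] F [-1.  -0.9  4.7] w57.1
```

Contact came at z=5.7, exactly the height predicted for the bay floor. Release and check.

```bash
python3 - <<'E'
from h import *
arm.command_gripper(78);s=st("open")
arm.move_l(s["eef_pos"]+[0,0,125],rate=170);arm.wait(.1)
arm.move_ptp([505,-165,150],down(.10)) if 0 else None
arm.set_joints(arm.inverse_kinematics([525,-164,131],down(YAW)));st()
for n,r in(("scene",(240,190,100,100)),("top",(310,145,130,155))):
    cv2.imwrite(f"pics/a8{n}.png",arm.capture(n)[:,:,::-1]);crop(f"pics/a8{n}.png",f"pics/a8{n}c.png",*r,6 if n=="scene" else 4)
E
```

```text
open t19.68 [510.4 -46.1   4.7] F [0.1 1.1 0. ] w78.3
 t21.21 [ 524.2 -164.8  129.9] F [0.4 0.8 0.2] w78.2
```

View pics/a8scenec.png

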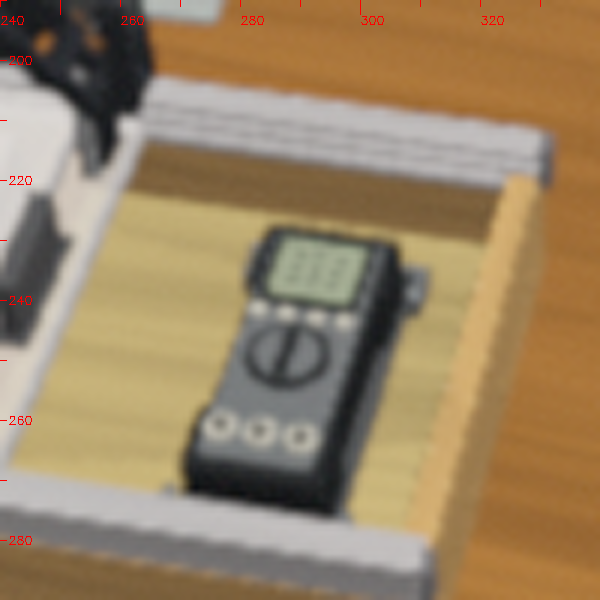

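View pics/a8topc.png

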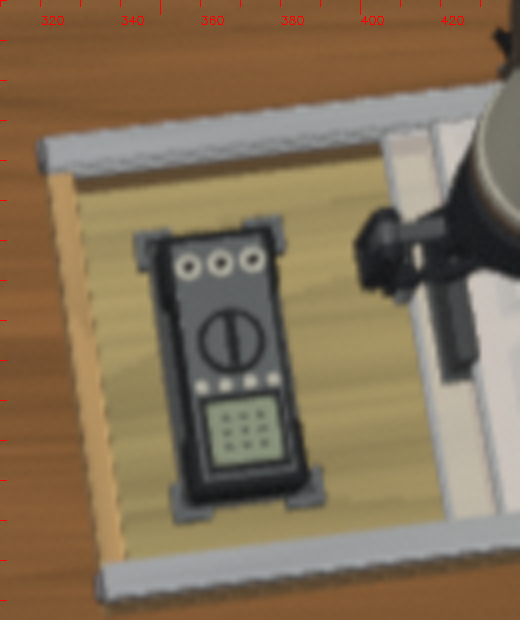

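The meter lies flat between the rests (dial at (367,231) in the top picture, all four rests showing around it). Now I shut the lower cover.

```bash
python3 - <<'E'
from h import *
p=np.array([524.,-164.5,98-DZ])
arm.command_gripper(50)
print(arm.move_l(p,rate=100,f_stop=10));s=st("down")
if s["eef_pos"][2]<p[2]+2:
    arm.command_gripper(0,40);s=st("grip")
    if 9<s["width"]<16:
        print(arm.move_l(p+CY*160,rate=90,f_stop=25));st("slid")
        print(arm.move_l(p+CY*182,rate=35,f_stop=15));st("slid2")
cv2.imwrite("pics/a9.png",arm.capture("scene")[:,:,::-1])
crop("pics/a9.png","pics/a9c.png",140,170,200,150,4)
E
```

```text
False
down t22.45 [ 524.4 -164.4   71.3] F [-0.4  0.   0.3] w50.3
grip t22.88 [ 524.5 -164.7   71.8] F [-1.1  0.3  4.8] w10.6
False
slid t24.80 [508.6  -4.5  71.7] F [ 1.9 -0.   5.8] w11.3
True
slid2 t25.29 [507.4   8.2  71.7] F [-0.1 -1.3  3.7] w10.7
```

View pics/a9c.png

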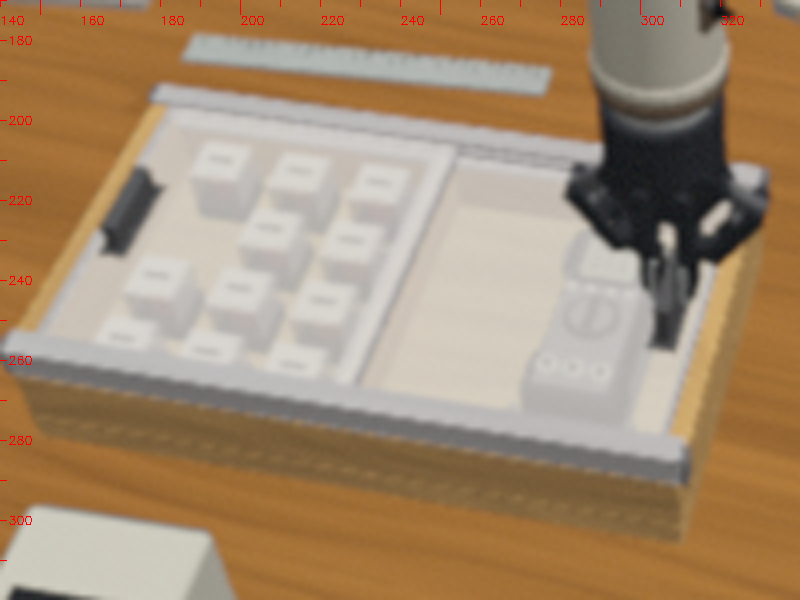

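The stroke was 173.7 mm against the 174 expected, stop to stop. I release and lift clear for a last look.

```bash
python3 - <<'E'
from h import *
s=arm.sense();arm.command_gripper(40)
arm.move_l(s["eef_pos"]+[0,0,110],rate=170)
arm.move_ptp([300,330,230],down(.1))if 0 else arm.set_joints([1.416,0.501,-0.427,1.55,0.221,1.138,-0.21]);st()
for n,r in(("scene",(140,170,200,150)),("top",(310,145,240,155))):
    cv2.imwrite(f"pics/b{n}.png",arm.capture(n)[:,:,::-1]);crop(f"pics/b{n}.png",f"pics/b{n}c.png",*r,4 if n=="scene" else 3)
from ov import ov
ov("top","pics/btop.png","pics/bov.png",(525.2,-180.5,.103),None,0,0,(310,145,245,155),3)
E
```

```text
t28.85 [ 265.7 -593.3  203.6] F [-0.   1.1  0.1] w40.1
```

View pics/btop.png

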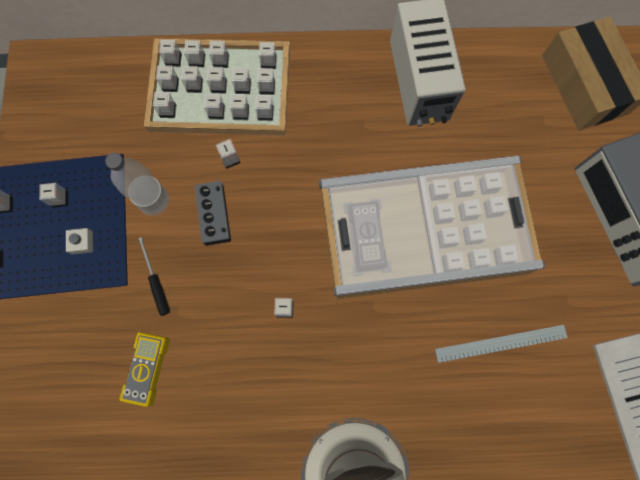

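View pics/bov.png

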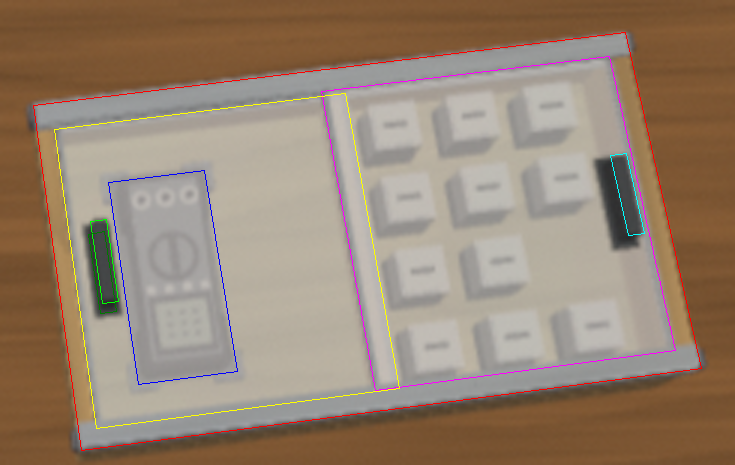

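View pics/bscenec.png

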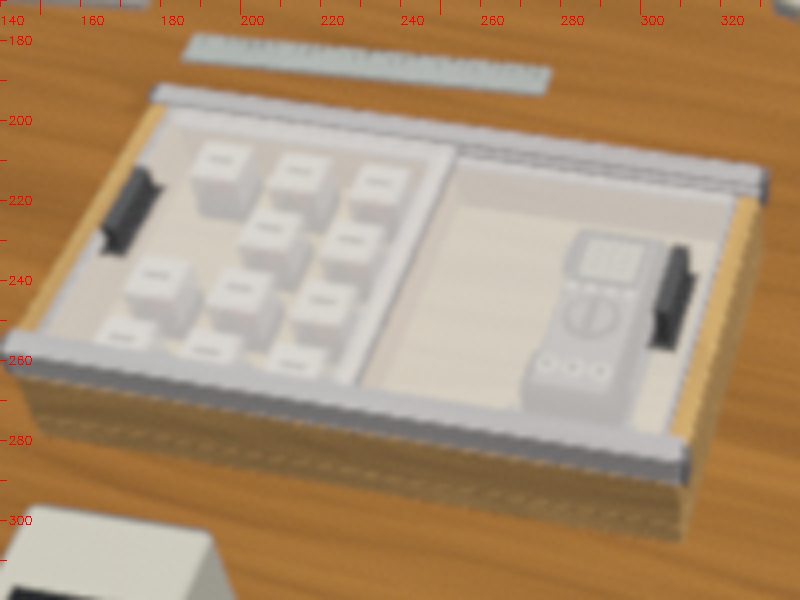

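Both covers' edges match the shut outlines to within about 1 px, the meter lies between the rests, and the bystanders sit at the same pixels as at the start. The arm is clear, so I hand in.

```bash
python3 -c "
from workcell import arm
arm.finish_job()"
```

```text
the job is handed in; nothing more can be done
```

The meter is in its bay, face up between the four corner rests, and both covers look fully shut. I handed the job in at about 29 s; it reports no verdict.

- **What I did:** I slid the lower cover back to its stop, which pushed the upper cover shut. I then laid the meter down, felt it touch at the expected floor height, let go and lifted away. Last, I pulled the lower cover shut.
- **Last checks:**
  - **Covers:** the closing stroke measured 173.7 mm against the 174 mm nominal. In the final picture the cover edges match the shut outlines to within about a pixel.
  - **Meter:** it lies flat between the rests.
  - **Bystanders:** they show at the same places as in the first picture.
- **What disagreed:**
  - **First grasp:** my first grasp of the pull closed on nothing. A light touch on its top showed the fingertips about 27 mm above the reported tool height, so I corrected for that afterwards.
  - **Upper pull outline:** in the final picture it sits a few mm off the bar. I took this as measuring error, because the panel edge matched.

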